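Unscrew the drying capsule in its dock

TASK

Move the drying capsule, with its cap still tight, fully home into the bay of the white dock, so that the dock keeps its square foot from turning. Then unscrew the cap anticlockwise, stop turning once the thread lets go, lift it straight off and finish while still holding the cap in the gripper, level and still, about two centimetres above the open mouth, with the capsule left standing home in the bay. Leave everything else on the nightstand where it is.

Things in the scene. Friction and masses are not known exactly. Their poses are not given: they have to be found in the camera images.
- capsule: Drying capsule without its cap, about 0.25 kg with its cap, loose on the table: teal; square foot 68 x 68 x 14, round pot 66 across from 14 to 46 high, neck 42 across up to 65. Origin: centre of the foot's underside, z up. A yellow stripe on the pot's side marks its +x. While the cap is tight, the whole capsule can be slid or lifted by the cap's bar, with a few mm of play
- mouth (a point): Centre of the capsule's mouth, on its axis, 71 above its underside: top of the pale sealing ring round the neck, which is squeezed to 68 under the cap and springs up to 71 when the cap is off
- cap: White twist cap, 50 g, loose but screwed on at the start: 66 across; skirt and top together 19 high, above them a grip bar 52 long (cap's x), 14 wide (y), 24 high. Origin: centre of the skirt's lower rim, 54 above the capsule's underside when closed (top face at 73, bar's top at 97). x points to the bar's yellow end
- cap_mark (a point): Yellow mark on the cap's rim at its +x, 33 from the axis, 10 above the lower rim. Seen from above, tight: 0 to 17 degrees anticlockwise of the capsule's stripe (+x). Unscrews anticlockwise against 0.2 to 0.6 N m; lets go about 63 degrees past the stripe (cap springs up to 3 mm, then lifts straight off; clear after 17 mm); never turn past 100 degrees, it jams on a stop at about 110
- cap_bar (a point): Middle of the top of the cap's grip bar, on the axis, 43 above the cap's lower rim
- dock: White drying dock, fixed: U-shaped bay without floor, 72.5 wide inside, open to the dock's -x (towards the robot). Side walls 30 high, 28 ahead of the origin to the back, flared lips to 62 ahead. Back: body 120 x 50 x 46 high, front face 34 behind the origin. The square foot fits in, any side first. Origin: on the table, centre of the foot when fully home; x points to the back
- bay_mouth (a point): Middle of the bay's mouth, on the table, 60 from the dock's origin along the dock's -x; about 100 wide here
- battery_tray: battery tray: two stacked grey plastic trays, 100 x 130 x 52, with battery cells; origin centre of underside. Leave alone
- spectacle_case: stainless steel spectacle case, 60 x 155 x 42; origin centre of underside. Leave alone
- saucer: white porcelain saucer, 140 across, 20 high; origin centre of underside. Leave alone
- tumbler: green glass tumbler, 70 across, 100 high; origin centre of underside. Leave alone

How it is judged:
On the way, in this order (a step that is already met when the one before it is completed fails the run):
1. the capsule stands home in the bay, its cap still tight (horizontal distance between capsule and dock below 0.008 m and (angle between the x axis of capsule and the x axis of dock, either way round below 0.14 rad or angle between the x axis of capsule and the x axis of dock, either way round above 1.43 rad) and height (world z) of capsule below 0.004 m and angle between capsule's own z axis and vertical below 0.08 rad and x of cap_mark in the frame of capsule above 0.024 m and z of cap in the frame of capsule below 0.058 m), for 0.2 s.
2. the cap is unscrewed until the thread lets go, the capsule braced in the bay (horizontal distance between capsule and dock below 0.008 m and (angle between the x axis of capsule and the x axis of dock, either way round below 0.14 rad or angle between the x axis of capsule and the x axis of dock, either way round above 1.43 rad) and height (world z) of capsule below 0.004 m and angle between capsule's own z axis and vertical below 0.08 rad and x of cap_mark in the frame of capsule below 0.0185 m and y of cap_mark in the frame of capsule above 0.02 m), for 0.2 s.
At the end, for the whole second after the job is handed in: Capsule upright on the table in the bay (within 8 mm of the dock origin, 0.14 rad of square), at rest. Cap gripped (over 2 N), still, level within 0.2 rad, lower rim 5 to 45 mm above the mouth, centre within 20 mm of its axis, touching neither capsule nor dock (horizontal distance between capsule and dock below 0.008 m and (angle between the x axis of capsule and the x axis of dock, either way round below 0.14 rad or angle between the x axis of capsule and the x axis of dock, either way round above 1.43 rad) and height (world z) of capsule below 0.004 m and angle between capsule's own z axis and vertical below 0.08 rad and z of cap in the frame of capsule between 0.076 and 0.116 m and horizontal distance between cap and mouth below 0.02 m and angle between cap's own z axis and vertical below 0.2 rad and linear speed of each of cap, capsule below 0.02 m/s and contact force between the fingers and cap above 2 N and contact force between cap and capsule below 0.1 N and contact force between cap and dock below 0.1 N); the arm keeps its last pose, push and grip.
It fails at once if the cap is turned on past the point of release towards the stop (more than about 100 degrees) while still on the neck (z of cap in the frame of capsule below 0.064 m and horizontal distance between cap and mouth below 0.01 m and x of cap_mark in the frame of capsule below -0.0085 m).
It fails at once if the capsule is tipped over (more than 0.5 rad) (angle between capsule's own z axis and vertical above 0.5 rad).
It fails at once if another thing on the nightstand is shifted by more than 25 mm (distance of any of battery_tray, spectacle_case, saucer, tumbler from where it was at the start of the episode above 0.025 m).
It also fails if it takes over 48 s, if anything falls off the work surface, if the arm or the gripper's body presses on something with over 40 N, if the wrist force passes 120 N, or if a joint passes its speed limit or range.

ROBOT

A 7-joint arm with a two-finger parallel gripper is mounted at the origin on the work surface. World frame = base frame: x ahead of the robot, y to its left, z up, the work surface at z = 0. Lengths are in m, angles in rad, forces in N, time in s.
With the tool pointing down it reaches from about 0.425 to 0.875 m from the base axis. Payload 8.4 kg.
Tool frame: the origin (TCP) lies between the finger pads; the fingertips stand 14 mm ahead of it and the grasp point (between the pads) lies 5 mm behind it; z points along the fingers, y is the line along which they close (so a half turn about z gives the same grasp; the last joint's range is limited). The gripper opens to 87 mm and grips with 3 to 60 N. Pads are 19 mm wide; open, the fingers measure 117 mm over their backs; the gripper's body (75 mm by 190 mm) begins 51 mm behind the grasp point.
Start: joints at [-1.393, 0.333, 0.04, 1.465, -0.013, 1.343, -0.059], TCP at [0.178, 0.625, 0.237] pointing down, gripper open.
Joint ranges: [-2.58, 2.58], [-0.38, 2.09], [-1.3, 1.39], [0.25, 2.4], [-1.5, 4.64], [0.08, 2.09], [-2.65, 2.65]. Speed limits (rad/s): [2.22, 2.22, 2.79, 2.79, 3.14, 3.14, 3.14].

INTERFACE

Orientations are given as a rotation vector (axis times angle).
In Python, from bench import ctrl, read_camera, get_calibration, state gives the robot as it stands (ctrl), with the cameras as plain functions and the readings as plain functions.
- The arm moves only by the tool step_hand, called as name(argument=value, ...) on one line, values as JSON. Schema: {"type":"object","properties":{"rows":{"type":"array","items":{"type":"array","prefixItems":[{"type":"number"},{"type":"array","items":{"type":"number"},"minItems":3,"maxItems":3},{"type":"array","items":{"type":"number"},"minItems":3,"maxItems":3}],"minItems":3,"maxItems":3},"minItems":1,"maxItems":8},"grip_force":{"type":"number"},"only":{"type":"string"},"quiet":{"type":"boolean"},"lines":{"type":"string"}},"required":["rows"],"additionalProperties":false}. rows is a list of rows, 1 to 8 of them, each written [opening, [dx, dy, dz], [rx, ry, rz]]: the finger opening in m, then dx, dy, dz in m, then a rotation vector rx, ry, rz in rad; each row is the pose to reach, as a shift and turn from the pose commanded when the call began, along the tool's axes at that moment; what a row does not reach only later rows make up. A row lasts 1/10 s, in which the tool goes at most 0.05 m and 0.15 rad, less where a joint would pass 70% of its speed; a pose out of reach is approached as far as the arm can. The fingers move at their own pace and stop on an object; grip_force is the grip in N (left out, the last holds). Time passes only in rows, so rows that do not move let the fingers close. The tool returns the time, the measured TCP pose, the force, the opening and the grip force at its end. only (a regular expression) keeps the lines of the reply that match it, lines (a string "A,B") keeps lines A to B, and quiet returns only ok. Input that does not fit is refused with a message, and nothing moves.
- state(): the state, without advancing time (a new reading comes with each control period).
- read_camera(name): name is "scene" or "top" or "wrist"; returns the picture (400x640x3 uint8, blue, green, red); there is no depth.
- get_calibration(name): a dict with "fov_y" (degrees; the focal length in pixels is half the picture's height over the tangent of half this angle, whatever the lens; pixels are square), "cx", "cy" (the principal point, pixels), "distortion" ([k1, k2, p1, p2, k3] as OpenCV has them; the pictures are not rectified), "origin" and "attitude" of the camera in the world; the wrist camera has in their place "mount" (4x4, takes a point from camera to tool coordinates, whose origin is the TCP and whose axes are the flange's). Camera axes: x right, y down, z forward; pixel columns grow to the right and rows downward; lengths in m; the calibration is good to about 2 mm. A picture is of the moment at which its call begins: read the wrist's pose just before it. get_calibration takes no time and is no camera call.
- ctrl.finish_job(): hands the job in; it is judged then, once.
The state is a dict: "time": time; "joint_positions": joint angles; "joint_vel": joint speeds; "joint_efforts": joint torques, N m; "eef_pos": TCP position; "eef_rot": TCP orientation; "wrist_force": force on the tool from outside, world axes, zero at the start; "torque": the same for the moment, N m; "grip_width": finger opening in m; "finger_force": force on a finger pad.
Only numpy, scipy, OpenCV 4.12 (cv2) and the standard library are available. Lean on these libraries where they do the work, as an engineer would, in place of code of your own. Each camera call takes 0.05 s, during which the arm holds its last target. There are 200 camera calls.

## Working session

There is one attempt and no reset: what is moved stays moved. The work goes in short steps, Python scripts to look and compute and a tool call to move; the robot and the scene stay as the last step left them, time stands still between calls to the robot, and variables do not carry over. Pictures are saved under pics/ and viewed, at most 10 in all, crops included, and the job is handed in when it is done.

```bash
ls; mkdir -p pics
```

Run:
```python
from bench import ctrl, read_camera, get_calibration, state
import cv2
print(state())
for n in ("scene","top"):
    im=read_camera(n); cv2.imwrite(f"pics/{n}0.png",im)
    print(n,get_calibration(n))
print(get_calibration("wrist"))
```

```text
bench.py
pics
{'time': 0.0, 'joint_positions': array([-1.39323094,  0.33389631,  0.03988431,  1.4662705 , -0.01337885,
        1.34329969, -0.05852169]), 'joint_vel': array([ 0.00088175, -0.00103942, -0.00050169, -0.00099762, -0.00104551,
        0.00105415,  0.00085608]), 'joint_efforts': array([-3.95132465e-04, -6.56363511e+01,  1.33537151e+00, -4.03789186e+01,
       -5.96270221e-02,  4.51890437e-02,  1.54398476e-04]), 'eef_pos': array([0.17752794, 0.62482271, 0.23566922]), 'eef_rot': array([-4.33411872e-01, -3.11146095e+00,  2.52207662e-03]), 'wrist_force': array([-0.76538889, -1.18876629, -0.10886161]), 'torque': array([0.03495164, 0.05907533, 0.04202131]), 'finger_force': 0.0, 'grip_width': 0.08687688209931249}
scene {'fov_y': 46.01980546330749, 'cx': 320.9663804917669, 'cy': 199.37006277391518, 'distortion': array([-0.07490652,  0.        ,  0.        ,  0.        ,  0.        ]), 'origin': array([1.40066811, 0.84950281, 0.86151758]), 'attitude': array([-0.97575325, -2.27369363,  1.2543256 ])}
top {'fov_y': 55.10410562477842, 'cx': 319.2155784995275, 'cy': 194.50076168304764, 'distortion': array([-0.03620928,  0.        ,  0.        ,  0.        ,  0.        ]), 'origin': array([4.25798293e-01, 5.36066296e-04, 1.35767661e+00]), 'attitude': array([-2.18982133,  2.13424179, -0.0682402 ])}
{'fov_y': 70.2971144398871, 'cx': 325.16648641540127, 'cy': 200.7354521733088, 'distortion': array([-0.00474369,  0.        ,  0.        ,  0.        ,  0.        ]), 'mount': array([[-6.79541895e-04, -9.60985715e-01, -2.76597170e-01,
         7.52133505e-02],
       [ 9.99999763e-01, -6.82986762e-04, -8.38808765e-05,
        -9.68039321e-05],
       [-1.08303881e-04, -2.76597161e-01,  9.60985951e-01,
        -1.48153485e-01],
       [ 0.00000000e+00,  0.00000000e+00,  0.00000000e+00,
         1.00000000e+00]])}
```

View pics/top0.png

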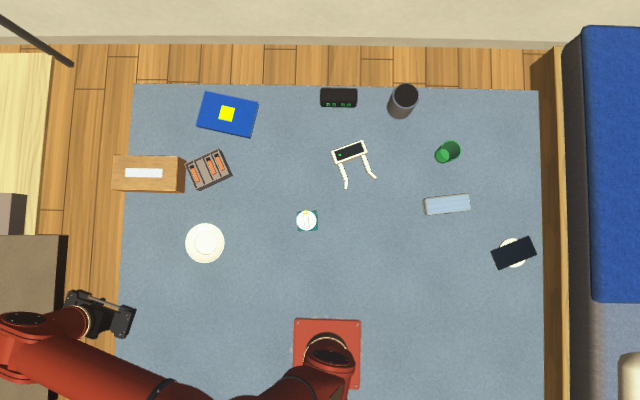

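View pics/scene0.png

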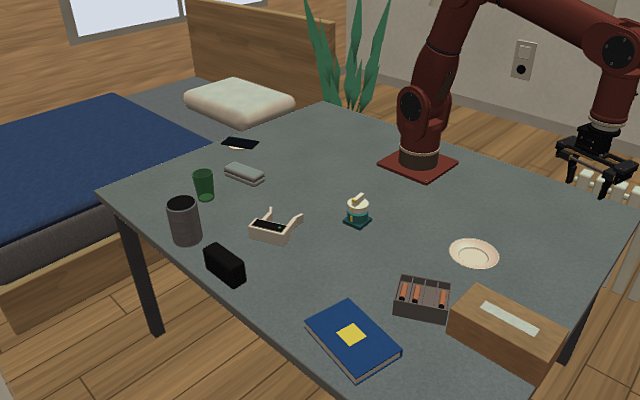

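The top view shows the capsule near (307,221), with the dock body near (349,152) and its lips near (346,187) and (376,178). In the scene view the capsule is near (357,212) and the dock near (275,225). I'll enlarge both.

Create h.py:
```python
from bench import ctrl, read_camera, get_calibration, state
import cv2, numpy as np
from scipy.spatial.transform import Rotation as R
def cam(n,st=None):
    c=get_calibration(n); f=200/np.tan(np.radians(c["fov_y"]/2))
    K=np.array([[f,0,c["cx"]],[0,f,c["cy"]],[0,0,1.]])
    if n=="wrist":
        M=c["mount"]; Rt=R.from_rotvec(st["eef_rot"]).as_matrix()
        o=st["eef_pos"]+Rt@M[:3,3]; A=Rt@M[:3,:3]
    else: o=c["origin"]; A=R.from_rotvec(c["attitude"]).as_matrix()
    return K,c["distortion"],o,A
def ray(n,px,z,st=None):
    K,d,o,A=cam(n,st)
    p=cv2.undistortPoints(np.array(px,float).reshape(-1,1,2),K,d).reshape(-1,2)
    v=np.c_[p,np.ones(len(p))]@A.T
    return o+v*((z-o[2])/v[:,2])[:,None]
def proj(n,P,st=None):
    K,d,o,A=cam(n,st)
    q=(np.array(P,float).reshape(-1,3)-o)@A
    return cv2.projectPoints(q,np.zeros(3),np.zeros(3),K,d)[0].reshape(-1,2)
```

Run:
```python
import cv2,numpy as np
t=cv2.imread("pics/top0.png")[130:240,280:400]; s=cv2.imread("pics/scene0.png")[180:260,240:380]
a=cv2.resize(t,None,fx=5,fy=5,interpolation=cv2.INTER_CUBIC);cv2.imwrite("pics/tc.png",a)
a=cv2.resize(s,None,fx=5.5,fy=5.5,interpolation=cv2.INTER_CUBIC);cv2.imwrite("pics/sc.png",a)
from h import *
print(ray("top",[[307,221]],.08),ray("top",[[346,187],[376,178]],.03),ray("top",[[333,155],[365,142]],.046), ray("top",[[447,152],[447,204]],.05))
```

```text
[[0.45139331 0.07512719 0.08      ]] [[ 0.57396381 -0.05424598  0.03      ]
 [ 0.60800368 -0.15793498  0.03      ]] [[ 0.68269985 -0.00631308  0.046     ]
 [ 0.73098515 -0.11632402  0.046     ]] [[ 0.70152147 -0.39882326  0.05      ]
 [ 0.52189846 -0.39807057  0.05      ]]
```

View pics/tc.png

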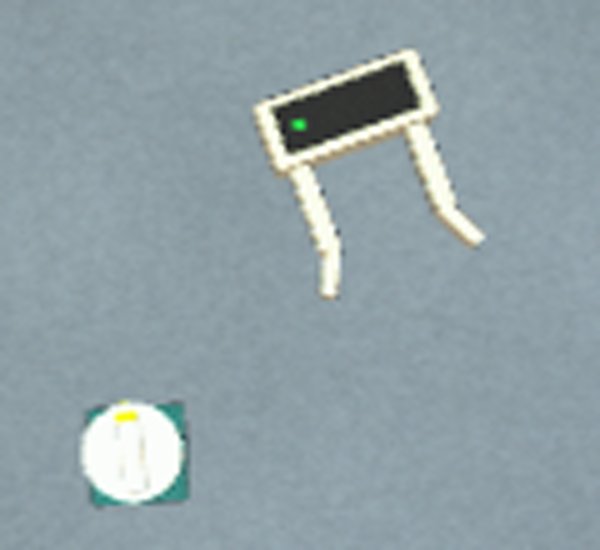

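The crop shows the capsule's square foot turned about 5° and the bar's yellow end up at (127,417), about 10°. The dock is turned about 19°, opening towards lower right. I'll bring the wrist camera overhead to measure these properly.

Add to h.py:
```python
def delta(p,yaw):
    """shift and rotvec in tool axes to reach TCP p, pointing down, tool x at yaw (deg)"""
    s=state(); Rt=R.from_rotvec(s["eef_rot"])
    T=R.from_euler("z",yaw,degrees=True)*R.from_rotvec([np.pi,0,0])
    x=Rt.apply([1,0,0])
    print("t",round(s["time"],2),"tcp",s["eef_pos"].round(4),"yaw",np.degrees(np.arctan2(x[1],x[0])).round(2),
     "F",s["wrist_force"].round(1),"T",s["torque"].round(2),"grip",round(s["grip_width"],4),round(s["finger_force"],1),"j7",s["joint_positions"][6].round(2))
    print("D",Rt.inv().apply(np.array(p)-s["eef_pos"]).round(4),(Rt.inv()*T).as_rotvec().round(4))
```

```bash
python3 -c "
from h import *
delta([.56,0,.33],10)"
```

```text
t 0.1 tcp [0.1775 0.6249 0.2358] yaw 164.14 F [0.6 1.  0.3] T [-0.03 -0.02  0.01] grip 0.0875 0.0 j7 -0.06
D [-0.5387 -0.4967 -0.0935] [-3.0000e-04  2.0000e-03  2.6902e+00]
```

step_hand(rows=[[0.087,[-0.54,-0.50,-0.09],[0,0,2.69]],[0.087,[-0.54,-0.50,-0.09],[0,0,2.69]],[0.087,[-0.54,-0.50,-0.09],[0,0,2.69]],[0.087,[-0.54,-0.50,-0.09],[0,0,2.69]],[0.087,[-0.54,-0.50,-0.09],[0,0,2.69]],[0.087,[-0.54,-0.50,-0.09],[0,0,2.69]],[0.087,[-0.54,-0.50,-0.09],[0,0,2.69]],[0.087,[-0.54,-0.50,-0.09],[0,0,2.69]]], grip_force=30)

```text
time: 0.9
eef_pos: [0.3847, 0.2841, 0.2852]
eef_rot: [-2.122, -2.317, 0.0]
wrist_force: [0.9, -0.2, -0.0]
grip_width: 0.0869
finger_force: 0.0
```

```bash
python3 -c "
from h import *
delta([.56,0,.33],10)"
```

```text
t 0.9 tcp [0.3847 0.2841 0.2852] yaw 95.03 F [ 0.9 -0.2 -0. ] T [-0.09 -0.03 -0.03] grip 0.0869 0.0 j7 -0.66
D [-0.2983  0.1497 -0.0449] [-4.0000e-04  1.0000e-04  1.4841e+00]
```

step_hand(rows=[[0.087,[-0.3,0.15,-0.045],[0,0,1.48]],[0.087,[-0.3,0.15,-0.045],[0,0,1.48]],[0.087,[-0.3,0.15,-0.045],[0,0,1.48]],[0.087,[-0.3,0.15,-0.045],[0,0,1.48]],[0.087,[-0.3,0.15,-0.045],[0,0,1.48]],[0.087,[-0.3,0.15,-0.045],[0,0,1.48]],[0.087,[-0.3,0.15,-0.045],[0,0,1.48]],[0.087,[-0.3,0.15,-0.045],[0,0,1.48]]])

```text
time: 1.7
eef_pos: [0.5631, -0.0046, 0.3306]
eef_rot: [3.059, 0.701, 0.001]
wrist_force: [0.2, -0.1, -0.7]
grip_width: 0.0868
finger_force: 0.0
```

step_hand(rows=[[0.087,[0,0,0],[0,0,0.28]],[0.087,[0,0,0],[0,0,0.28]],[0.087,[0,0,0],[0,0,0.28]]])

```text
time: 2.0
eef_pos: [0.5615, 0.0015, 0.3298]
eef_rot: [3.128, 0.286, -0.001]
wrist_force: [0.7, -0.2, -0.4]
grip_width: 0.0873
finger_force: 0.0
```

```bash
python3 -c "
from h import *
delta([.56,0,.33],10)
s=state(); im=read_camera('wrist'); cv2.imwrite('pics/w1.png',im)
import pickle; pickle.dump(s,open('s1.pkl','wb'))"
```

```text
t 2.0 tcp [0.5615 0.0015 0.3298] yaw 10.46 F [ 0.7 -0.2 -0.4] T [-0.02  0.17  0.02] grip 0.0873 0.0 j7 -1.38
D [-0.0017  0.0012 -0.0002] [0.0002 0.0007 0.008 ]
```

View pics/w1.png

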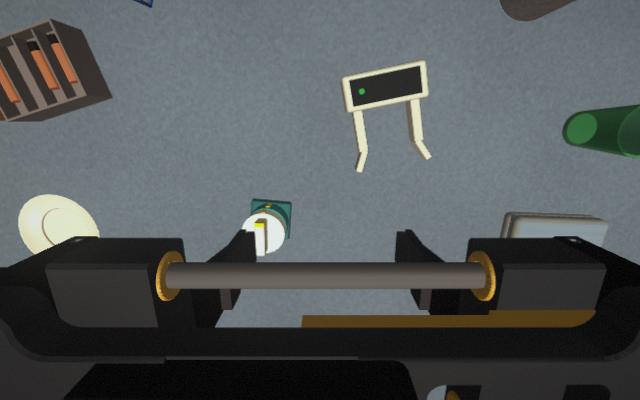

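The wrist view shows the dock body at (345-428, 62-110), its walls running down to about (360,170) and (430,157), the capsule foot at (250-291, 200-238) and the yellow bar end at (259,225). I'll zoom in to get precise corners.

Run:
```python
import cv2,numpy as np
w=cv2.imread("pics/w1.png")
a=cv2.resize(w[55:175,335:440],None,fx=5,fy=5,interpolation=cv2.INTER_CUBIC)[:600]
b=cv2.resize(w[195:260,240:295],None,fx=5,fy=5,interpolation=cv2.INTER_CUBIC)
c=np.zeros((600,800,3),np.uint8); c[:,:525]=a; c[:325,525:800]=b
cv2.imwrite("pics/z1.png",c)
from h import *
import pickle
s=pickle.load(open("s1.pkl","rb"))
hsv=cv2.cvtColor(w,cv2.COLOR_BGR2HSV)
d=np.zeros(w.shape[:2],np.uint8); d[55:112,340:432]=255
dark=((w.max(2)<110)|((hsv[...,1]>150)))&(d>0)
n,l,st,ce=cv2.connectedComponentsWithStats(dark.astype(np.uint8)); i=1+np.argmax(st[1:,4]); print(st[i],ce[i])
pts=np.argwhere(l==i)[:,::-1].astype(float)
P=ray("wrist",pts,.046,s)[:,:2]; r=cv2.minAreaRect((P*1000).astype(np.float32)); print(r)
wh=((w.min(2)>185))&(d>0)
n,l,st,ce=cv2.connectedComponentsWithStats(wh.astype(np.uint8)); i=1+np.argmax(st[1:,4]); print(st[i])
P=ray("wrist",np.argwhere((l==i))[:,::-1].astype(float),.046,s)[:,:2]; print(P.mean(0))
for row in (118,126,134,142):
    m=w[row,345:440].min(1).astype(int); print(row,m.tolist())
```

```text
[ 350   66   72   40 1845] [385.91869919  85.73821138]
((696.6947631835938, -61.372276306152344), (35.04679870605469, 99.31327056884766), 21.53609275817871)
[344  62  84  49 564]
[ 0.69457521 -0.05998383]
118 [113, 112, 113, 110, 109, 112, 112, 106, 101, 151, 196, 201, 200, 201, 201, 202, 200, 180, 134, 115, 115, 114, 117, 115, 115, 115, 117, 119, 119, 118, 118, 116, 113, 113, 114, 119, 119, 119, 121, 121, 118, 118, 119, 118, 119, 120, 119, 122, 120, 116, 116, 119, 120, 118, 117, 115, 117, 118, 115, 116, 115, 113, 98, 82, 82, 84, 95, 142, 189, 197, 199, 199, 199, 198, 199, 179, 138, 117, 121, 118, 117, 119, 117, 117, 120, 115, 112, 112, 115, 117, 118, 120, 118, 115, 114]
126 [111, 108, 109, 111, 110, 111, 113, 115, 112, 82, 124, 184, 201, 200, 201, 201, 201, 200, 193, 158, 117, 120, 119, 114, 115, 116, 117, 117, 117, 117, 117, 117, 116, 114, 113, 113, 116, 120, 123, 121, 117, 113, 113, 115, 114, 113, 116, 114, 119, 119, 118, 119, 120, 121, 118, 117, 115, 116, 119, 120, 119, 120, 114, 96, 80, 82, 84, 102, 153, 191, 199, 198, 199, 197, 198, 199, 173, 129, 113, 115, 116, 116, 119, 116, 
[... 306 characters left out ...]
3, 113, 116, 117, 118, 119, 119, 119, 119, 122, 121, 118, 115, 116, 113, 95, 80, 83, 84, 111, 165, 195, 198, 200, 199, 199, 199, 197, 169, 126, 122, 118, 116, 110, 112, 114, 113, 110, 115, 118, 118, 116, 115, 117, 119, 116]
142 [117, 113, 109, 112, 114, 114, 112, 114, 115, 113, 111, 103, 100, 159, 198, 203, 201, 200, 200, 199, 195, 164, 102, 114, 113, 113, 118, 118, 117, 114, 115, 114, 116, 116, 118, 119, 120, 117, 116, 121, 118, 117, 116, 117, 117, 115, 115, 117, 117, 116, 116, 119, 120, 117, 117, 118, 117, 117, 119, 118, 117, 115, 114, 114, 116, 116, 104, 94, 94, 93, 135, 187, 202, 199, 199, 198, 191, 164, 130, 118, 116, 115, 117, 117, 117, 115, 114, 114, 116, 117, 118, 118, 117, 116, 117]
```

View pics/z1.png

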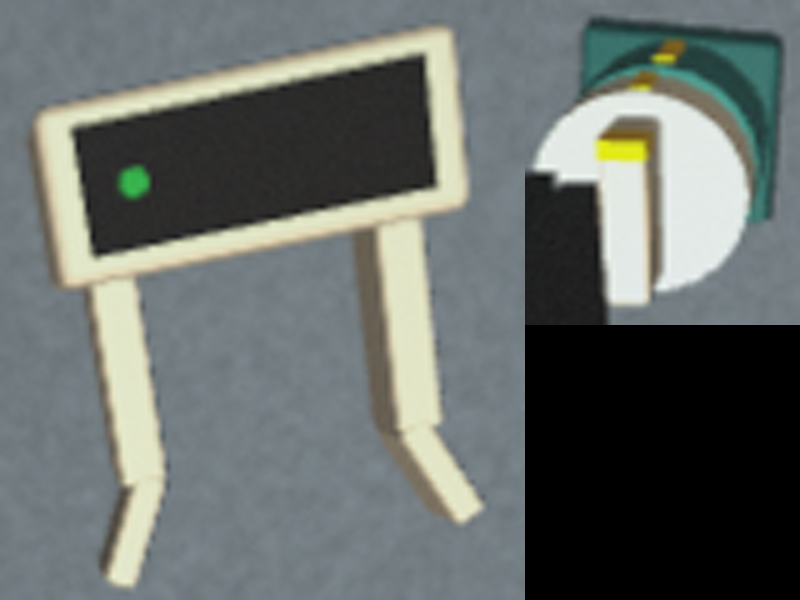

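Run:
```python
from h import *
import pickle
s=pickle.load(open("s1.pkl","rb"))
rows=np.array([118,126,134,142])+.0
L=ray("wrist",np.c_[345+np.array([17.4,19,20,21.1]),rows],.03,s)[:,:2]
Q=ray("wrist",np.c_[345+np.array([67,67.8,68.5,70.1]),rows],.03,s)[:,:2]
yl=[np.degrees(np.arctan2(*(a[0]-a[-1])[::-1])) for a in (L,Q)]; print("yaws",yl)
for yaw in (19.5,21.5):
    th=np.radians(yaw); n=np.array([-np.sin(th),np.cos(th)]); 
    print(yaw,"lateral",L@n,Q@n, "centre",((L@n).mean()+(Q@n).mean())/2, "panel",np.array([.6967,-.0614])@n)
z=lambda x,y:(240-.4+(x-525)/5,195-.4+y/5)
F=ray("wrist",[z(588,20),z(781,36),z(769,218)],.014,s)[:,:2]; print("foot",F,F[0]-F[1],F[1]-F[2],(F[0]+F[2])/2)
for a in (F[0]-F[1],F[1]-F[2]): print(np.degrees(np.arctan2(a[1],a[0])))
C=ray("wrist",[z(641.5,192)],.073,s); print("disc",C)
B=ray("wrist",[z(623,140),z(629,303)],.097,s)[:,:2]; d=B[0]-B[1]; print("bar",B,B.mean(0),np.degrees(np.arctan2(d[1],d[0])),np.linalg.norm(d))
# top camera too
t=cv2.imread("pics/top0.png")
g=lambda x,y:(280-.4+x/5,130-.4+y/5)
print("top disc",ray("top",[g(132.5,452)],.073), "foot",ray("top",[g(185,402),g(95,505),g(188,497)],.014)[:,:2])
dk=(t.max(2)<110); dk[:140]=0; dk[165:]=0; dk[:,:332]=0; dk[:,368:]=0
P=ray("top",np.argwhere(dk)[:,::-1].astype(float),.046)[:,:2]; print(len(P),cv2.minAreaRect((P*1000).astype(np.float32)))
delta([.45,.075,.2],8)
```

```text
yaws [np.float64(21.522531241052654), np.float64(22.715253089371366)]
19.5 lateral [-0.25448026 -0.2554541  -0.25553201 -0.25576465] [-0.32872821 -0.32904842 -0.32922245 -0.33077902] centre -0.2923761396490149 panel -0.29044142638122794
21.5 lateral [-0.27519061 -0.27574396 -0.27540071 -0.27520493] [-0.3489808  -0.34888436 -0.34863648 -0.34975628] centre -0.3122247655998916 panel -0.31246904333291425
foot [[0.48702191 0.11306389]
 [0.49325635 0.04787116]
 [0.4263017  0.04213134]] [-0.00623444  0.06519273] [0.06695465 0.00573982] [0.4566618  0.07759762]
95.46263647485098
4.899816442078776
disc [[0.45443202 0.07837471 0.073     ]]
bar [[0.48009392 0.08174729]
 [0.42950117 0.07397648]] [0.45479754 0.07786189] 8.732118328370348 0.05118604757109341
top disc [[0.45479567 0.07865215 0.073     ]] foot [[0.49211292 0.04640959]
 [0.41843457 0.10739249]
 [0.42576928 0.04248871]]
262 ((697.4530029296875, -60.395782470703125), (33.90975570678711, 95.17655944824219), 21.550874710083008)
t 2.05 tcp [0.5615 0.0016 0.3298] yaw 10.75 F [-0.4  0.8 -0.3] T [-0.08  0.15  0.  ] grip 0.087 0.0 j7 -1.38
D [-0.0958 -0.0929  0.1299] [0.0001 0.0006 0.048 ]
```

Wrist and top cameras agree: dock at about (0.642,-0.083), yaw 21.6°; capsule at (0.455,0.078), yaw 5.1°; cap yaw 8.7°. Next I'll go above the bar.

```bash
python3 -c "
from h import *
delta([.4548,.0783,.15],8.7)"
```

```text
t 2.05 tcp [0.5615 0.0016 0.3298] yaw 10.75 F [-0.4  0.8 -0.3] T [-0.08  0.15  0.  ] grip 0.087 0.0 j7 -1.38
D [-0.0904 -0.0953  0.1799] [0.0001 0.0006 0.0357]
```

step_hand(rows=[[0.05,[-0.0904,-0.0953,0.18],[0,0,0.036]],[0.05,[-0.0904,-0.0953,0.18],[0,0,0.036]],[0.05,[-0.0904,-0.0953,0.18],[0,0,0.036]],[0.05,[-0.0904,-0.0953,0.18],[0,0,0.036]],[0.05,[-0.0904,-0.0953,0.18],[0,0,0.036]],[0.05,[-0.0904,-0.0953,0.18],[0,0,0.036]],[0.05,[-0.0904,-0.0953,0.18],[0,0,0.036]]])

```text
time: 2.75
eef_pos: [0.4561, 0.0784, 0.151]
eef_rot: [-3.133, -0.237, -0.002]
wrist_force: [0.0, -1.2, 0.7]
grip_width: 0.0508
finger_force: 0.0
```

```bash
python3 -c "
from h import *
delta([.4548,.0783,.0905],8.7)"
```

```text
t 2.75 tcp [0.4561 0.0784 0.151 ] yaw 8.66 F [ 0.  -1.2  0.7] T [-0.03  0.14  0.04] grip 0.0508 0.0 j7 -1.68
D [-0.0013 -0.0001  0.0605] [ 0.     -0.001  -0.0006]
```

step_hand(rows=[[0.05,[-0.001,0,0.04],[0,0,0]],[0.05,[-0.001,0,0.0605],[0,0,0]],[0.05,[-0.001,0,0.0605],[0,0,0]],[0.0,[-0.001,0,0.0605],[0,0,0]],[0.0,[-0.001,0,0.0605],[0,0,0]],[0.0,[-0.001,0,0.0605],[0,0,0]],[0.0,[-0.001,0,0.0605],[0,0,0]]], grip_force=50)

```text
time: 3.45
eef_pos: [0.4548, 0.0786, 0.0904]
eef_rot: [-3.132, -0.234, -0.002]
wrist_force: [-0.4, -0.1, 0.1]
grip_width: 0.0258
finger_force: 0.0
```

```bash
python3 -c "
from h import *
delta([.4548,.0783,.0925],8.7)"
```

```text
t 3.45 tcp [0.4548 0.0786 0.0904] yaw 8.53 F [-0.4 -0.1  0.1] T [-0.07  0.2  -0.03] grip 0.0258 0.0 j7 -1.62
D [-0.      0.0003 -0.0021] [-0.0007 -0.0012 -0.0029]
```

step_hand(rows=[[0.0,[0,0,0],[0,0,0]],[0.0,[0,0,0],[0,0,0]],[0.0,[0,0,0],[0,0,0]],[0.0,[0,0,0],[0,0,0]]], grip_force=50)

```text
time: 3.85
eef_pos: [0.4543, 0.0787, 0.0898]
eef_rot: [-3.133, -0.234, -0.0]
wrist_force: [-1.0, 1.1, 2.9]
grip_width: 0.0135
finger_force: 50.1
```

```bash
python3 -c "
from h import *
delta([.4548,.0783,.0925],8.7)"
```

```text
t 3.85 tcp [0.4543 0.0787 0.0898] yaw 8.54 F [-1.   1.1  2.9] T [ 0.19  0.28 -0.03] grip 0.0135 50.1 j7 -1.62
D [ 0.0004  0.0004 -0.0027] [-0.0002 -0.0001 -0.0029]
```

```bash
python3 -c "
from h import *
delta([.5212,-.1305,.0905],25.1)"
```

```text
t 3.85 tcp [0.4543 0.0787 0.0898] yaw 8.54 F [-1.   1.1  2.9] T [ 0.19  0.28 -0.03] grip 0.0135 50.1 j7 -1.62
D [ 0.0351  0.2168 -0.0008] [-2.000e-04 -2.000e-04 -2.891e-01]
```

step_hand(rows=[[0,[0.003,0.020,-0.001],[0,0,-0.02]],[0,[0.008,0.05,-0.001],[0,0,-0.06]],[0,[0.013,0.08,-0.001],[0,0,-0.1]],[0,[0.018,0.11,-0.001],[0,0,-0.14]],[0,[0.023,0.14,-0.001],[0,0,-0.18]],[0,[0.028,0.17,-0.001],[0,0,-0.22]],[0,[0.033,0.2,-0.001],[0,0,-0.26]],[0,[0.035,0.217,-0.001],[0,0,-0.289]]])

```text
time: 4.65
eef_pos: [0.5209, -0.1337, 0.0902]
eef_rot: [3.066, 0.681, -0.002]
wrist_force: [0.6, -0.1, -2.3]
grip_width: 0.0136
finger_force: 50.1
```

step_hand(rows=[[0,[0,0,0],[0,0,0]],[0,[0,0,0],[0,0,0]]])

```text
time: 4.85
eef_pos: [0.5204, -0.131, 0.09]
eef_rot: [-3.067, -0.68, 0.002]
wrist_force: [-0.7, 1.8, -3.5]
grip_width: 0.0138
finger_force: 50.1
```

```bash
python3 -c "
from h import *
delta([.5212,-.1305,.0905],25.1)
s=state(); im=read_camera('wrist'); t=read_camera('top')
a=cv2.resize(im[150:400,180:470],None,fx=2,fy=2,interpolation=cv2.INTER_CUBIC)
b=cv2.resize(t[145:265,310:380],None,fx=3,fy=3,interpolation=cv2.INTER_CUBIC)
c=np.zeros((500,790,3),np.uint8);c[:,:580]=a;c[:360,580:790]=b
cv2.imwrite('pics/w2.png',c);cv2.imwrite('pics/w2full.png',im)
import pickle; pickle.dump(s,open('s2.pkl','wb'))"
```

```text
t 4.85 tcp [ 0.5204 -0.131   0.09  ] yaw 25.0 F [-0.7  1.8 -3.5] T [-0.06  0.13 -0.07] grip 0.0138 50.1 j7 -0.76
D [ 0.0009 -0.0001 -0.0005] [-0.0006  0.0014 -0.0017]
```

View pics/w2.png

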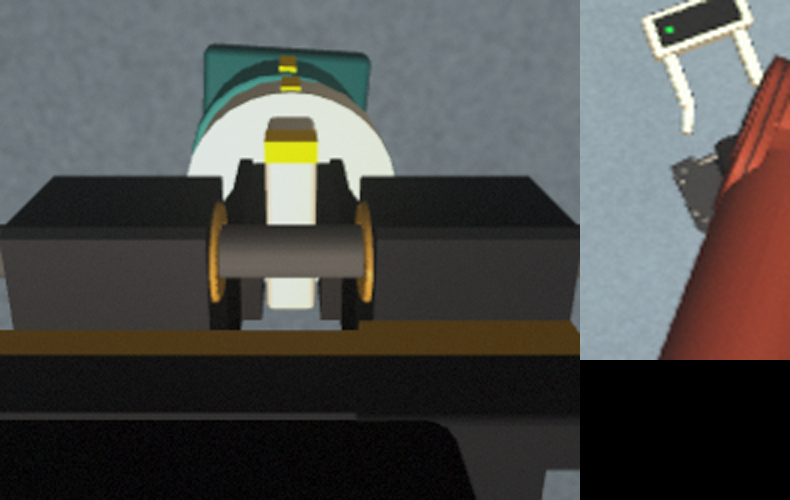

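The capsule followed: its foot's back edge runs (207,45) to (370,55) in the crop and the cap is still tight. I'll check the yaw and compute the push along the dock axis.

Run:
```python
from h import *
import pickle
s=pickle.load(open("s2.pkl","rb")); w=cv2.imread("pics/w2full.png")
h=cv2.cvtColor(w,cv2.COLOR_BGR2HSV)
# back edge of foot: first teal row per column
e=[]
for c in range(288,360,2):
    r=np.where((h[150:200,c,0]>75)&(h[150:200,c,0]<98)&(h[150:200,c,1]>110))[0]
    if len(r): e.append((c,150+r[0]))
P=ray("wrist",e,.014,s)[:,:2]*1000
l=cv2.fitLine(P.astype(np.float32),cv2.DIST_HUBER,0,.01,.01).ravel(); print("edge",np.degrees(np.arctan2(l[1],l[0])),l)
C=ray("wrist",[(180+206/2,150+45/2),(180+370/2,150+55/2)],.014,s)[:,:2];print(C,np.linalg.norm(C[0]-C[1]))
m=C.mean(0);print("centre",m-.034*np.array([np.cos(np.radians(21.6)),np.sin(np.radians(21.6))]))
delta([.6421,-.0827,.0905],25.1)
```

```text
edge -68.90214 [ 3.5996193e-01 -9.3296701e-01  5.4706171e+02 -1.1329829e+02]
[[ 0.53801849 -0.0859901 ]
 [ 0.56202419 -0.14717016]] 0.06572117744158522
centre [ 0.51840894 -0.12909637]
t 4.95 tcp [ 0.5206 -0.1298  0.0902] yaw 25.12 F [-0.5  0.  -3.4] T [-0.1   0.09  0.04] grip 0.0136 50.1 j7 -0.76
D [ 0.13    0.0089 -0.0004] [-0.0009  0.0007  0.0004]
```

step_hand(rows=[[0,[0.02,0.0014,0],[0,0,0]],[0,[0.04,0.0027,0],[0,0,0]],[0,[0.055,0.0038,0],[0,0,0]],[0,[0.07,0.0048,0],[0,0,0]],[0,[0.08,0.0055,0],[0,0,0]],[0,[0.09,0.0062,0],[0,0,0]],[0,[0.1,0.0068,0],[0,0,0]],[0,[0.11,0.0075,0],[0,0,0]]])

```text
time: 5.75
eef_pos: [0.6244, -0.0903, 0.0906]
eef_rot: [-3.066, -0.683, 0.0]
wrist_force: [-0.1, 0.4, -2.9]
grip_width: 0.0139
finger_force: 50.1
```

```bash
python3 -c "
from h import *
delta([.6421,-.0827,.0905],25.1)"
```

```text
t 5.75 tcp [ 0.6244 -0.0903  0.0906] yaw 25.1 F [-0.1  0.4 -2.9] T [-0.06  0.11 -0.04] grip 0.0139 50.1 j7 -0.79
D [0.0193 0.0006 0.0001] [-0.0006 -0.0001  0.    ]
```

step_hand(rows=[[0,[0.007,0.0002,0],[0,0,0]],[0,[0.013,0.0004,0],[0,0,0]],[0,[0.018,0.0006,0],[0,0,0]],[0,[0.021,0.0006,0.0005],[0,0,0]],[0,[0.022,0.0006,0.001],[0,0,0]],[0,[0.022,0.0006,0.0015],[0,0,0]],[0,[0.022,0.0006,0.0015],[0,0,0]]])

```text
time: 6.45
eef_pos: [0.6436, -0.0826, 0.0899]
eef_rot: [-3.066, -0.681, 0.001]
wrist_force: [-5.7, 1.7, 6.7]
grip_width: 0.0139
finger_force: 50.1
```

```bash
python3 -c "
from h import *
delta([.6421,-.0827,.0905],25.1)"
```

```text
t 6.45 tcp [ 0.6436 -0.0826  0.0899] yaw 25.05 F [-5.7  1.7  6.7] T [ 0.12  1.35 -0.01] grip 0.0139 50.1 j7 -0.8
D [-0.0014 -0.0005 -0.0006] [-0.0008  0.0002 -0.0009]
```

Force readings show contact with the back and the floor, so the capsule is home. I'll start unscrewing at 60 N.

step_hand(rows=[[0,[-0.0005,0,-0.001],[0,0,0]],[0,[-0.0005,0,-0.001],[0,0,-0.1]],[0,[-0.0005,0,-0.001],[0,0,-0.2]],[0,[-0.0005,0,-0.001],[0,0,-0.3]],[0,[-0.0005,0,-0.001],[0,0,-0.4]],[0,[-0.0005,0,-0.001],[0,0,-0.5]],[0,[-0.0005,0,-0.001],[0,0,-0.6]],[0,[-0.0005,0,-0.001],[0,0,-0.7]]], grip_force=60)

```text
time: 7.25
eef_pos: [0.6426, -0.0823, 0.0902]
eef_rot: [-2.642, -1.696, 0.002]
wrist_force: [-6.4, 2.5, 5.1]
grip_width: 0.0136
finger_force: 60.2
```

```bash
python3 -c "
from h import *
delta([.6421,-.0827,.0905],95)
s=state(); w=read_camera('wrist'); cv2.imwrite('pics/w3.png',w[60:400])"
```

```text
t 7.25 tcp [ 0.6426 -0.0823  0.0902] yaw 65.39 F [-6.4  2.5  5.1] T [ 0.44  1.68 -0.25] grip 0.0136 60.2 j7 -0.16
D [-0.0005 -0.0003 -0.0003] [-0.002  -0.0007 -0.5167]
```

View pics/w3.png

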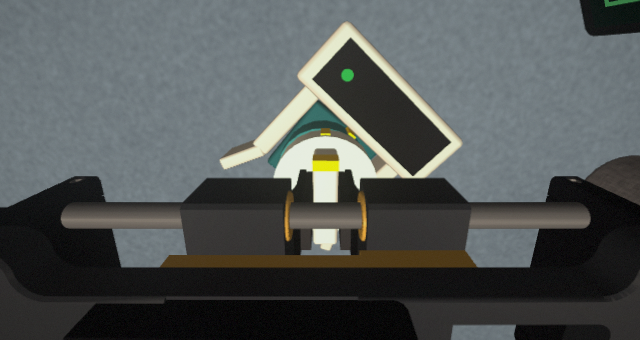

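The cap turns with the tool: the cap mark at (325,132) is ahead of the capsule's stripe at (352,135), and the foot sits against the dock. I'll turn on to release.

step_hand(rows=[[0,[0,0,0],[0,0,-0.1]],[0,[0,0,0],[0,0,-0.2]],[0,[0,0,0],[0,0,-0.3]],[0,[0,0,0],[0,0,-0.38]],[0,[0,0,0],[0,0,-0.44]],[0,[0,0,0],[0,0,-0.5]],[0,[0,0,0],[0,0,-0.5]],[0,[0,0,0],[0,0,-0.5]]])

```text
time: 8.1
eef_pos: [0.6422, -0.0821, 0.0905]
eef_rot: [-2.144, -2.292, 0.001]
wrist_force: [-8.3, 2.7, 6.8]
grip_width: 0.0135
finger_force: 60.0
```

```bash
python3 -c "
from h import *
delta([.6421,-.0827,.0905],95)
w=read_camera('wrist'); cv2.imwrite('pics/w4.png',cv2.resize(w[120:340,180:470],None,fx=2.5,fy=2.5,interpolation=cv2.INTER_CUBIC))"
```

```text
t 8.1 tcp [ 0.6422 -0.0821  0.0905] yaw 93.83 F [-8.3  2.7  6.8] T [ 0.61  2.23 -0.06] grip 0.0135 60.0 j7 0.29
D [-0.0006 -0.0001  0.    ] [-0.0026 -0.0017 -0.0205]
```

View pics/w4.png

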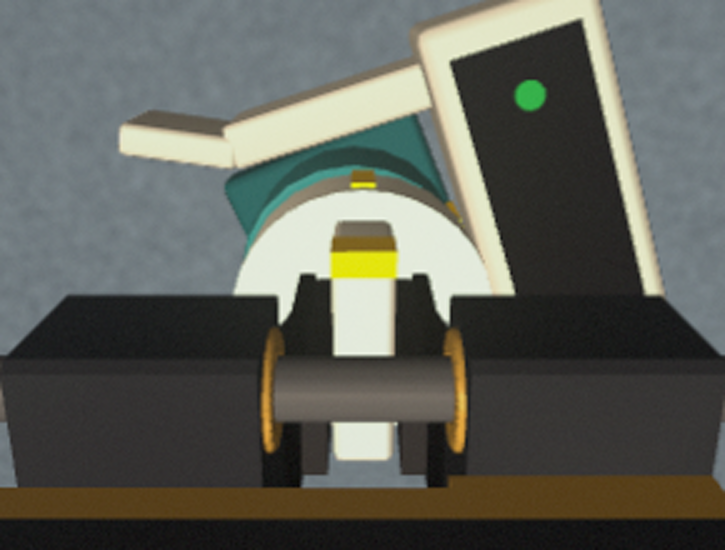

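Torque about the axis has dropped to about 0, and the mark is roughly 72° past the stripe, which is hidden behind the dock at about (455,212). The thread has let go, so I'll lift straight up slowly.

step_hand(rows=[[0,[0,0,0],[0,0,0]],[0,[0,0,-0.003],[0,0,0]],[0,[0,0,-0.006],[0,0,0]],[0,[0,0,-0.010],[0,0,0]],[0,[0,0,-0.015],[0,0,0]],[0,[0,0,-0.02],[0,0,0]],[0,[0,0,-0.025],[0,0,0]],[0,[0,0,-0.03],[0,0,0]]])

```text
time: 8.95
eef_pos: [0.6439, -0.0827, 0.1208]
eef_rot: [2.145, 2.294, 0.001]
wrist_force: [-0.0, -0.2, -0.5]
grip_width: 0.0137
finger_force: 60.1
```

step_hand(rows=[[0,[0,0,-0.005],[0,0,0]],[0,[0,0,-0.008],[0,0,0]],[0,[0,0,-0.008],[0,0,0]],[0,[0,0,-0.008],[0,0,0]],[0,[0,0,-0.008],[0,0,0]]])

```text
time: 9.45
eef_pos: [0.6434, -0.0825, 0.1278]
eef_rot: [-2.146, -2.294, 0.001]
wrist_force: [0.5, 0.0, 0.3]
grip_width: 0.0136
finger_force: 60.1
```

```bash
python3 -c "
from h import *
delta([.6421,-.0827,.128],95)
s=state(); w=read_camera('wrist'); t=read_camera('scene')
a=cv2.resize(w[140:390,180:470],None,fx=1.4,fy=1.4,interpolation=cv2.INTER_CUBIC)
b=cv2.resize(t[160:260,230:320],None,fx=4,fy=4,interpolation=cv2.INTER_CUBIC)
c=np.zeros((400,770,3),np.uint8);c[:350,:406]=a;c[:,408:768]=b;cv2.imwrite('pics/w5.png',c)"
```

```text
t 9.45 tcp [ 0.6434 -0.0825  0.1278] yaw 93.84 F [0.5 0.  0.3] T [-0.08  0.04  0.01] grip 0.0136 60.1 j7 0.28
D [-0.0001 -0.0013 -0.0002] [-0.0004 -0.     -0.0202]
```

View pics/w5.png

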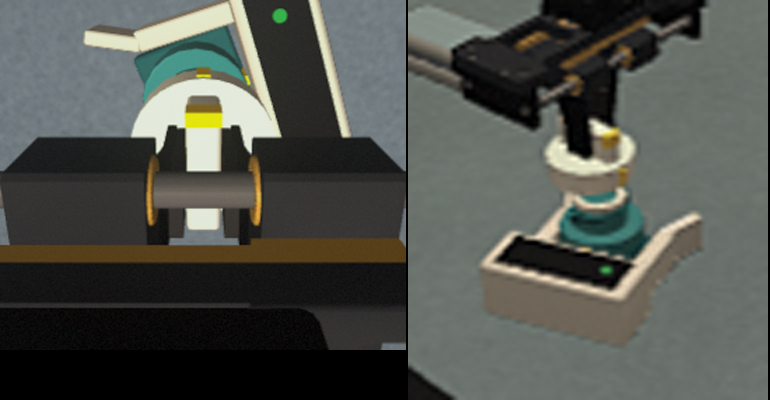

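The scene crop shows the cap held clear and level at (590,160), above the open neck and pale ring at (600,198), with the capsule standing in the bay. The wrist force is near zero, so I'm handing in.

```bash
python3 -c "
from bench import ctrl, read_camera, get_calibration, state
print(ctrl.finish_job())"
```

```text
the job is handed in; nothing more can be done
None
```

I handed the job in at about 9.5 s: the capsule is home in the bay, the cap is unscrewed and lifted off, and the gripper is holding it level and still about 2 cm above the mouth; no verdict was returned.

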